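# Clear the warmer lid and hang the probe in its guide hole

### The job

Use the brush to sweep the three rusk chunks off the cream warmer's lid into its catch tray, not touching them with the gripper, then stand the brush back on the bench and let go of it. Take the temperature probe from its stand and lower its rod through the guide hole in the lid without ever touching the warmer, until the probe's collar hovers about 1 cm above the lid. Finish while still holding the probe there, upright, centred in the hole and still; leave the jar, the cutter ring and the bowl where they are.

Things in the scene. Friction and masses are not known exactly. Their poses are not given: they have to be found in the camera images.
- warmer: Fixed white box, flat rimless aluminium lid 160 mm (its x) by 150 mm (its y), lid top 110 mm above the bench, 30 mm thick, hollow below (inner floor at 10 mm). On its +y side, below the lid's edge at y = +75 mm, an open steel catch tray, 190 (x) by 115 mm (y), rim 60 mm above the bench. Origin on the bench under the lid's middle, z up.
- guide_hole (a point): Centre of the guide hole at the lid's top face: a straight round bore, 24 mm wide, 30 mm deep, flush with the lid, at x = 0, y = -10 mm of the warmer; below the bore there are 70 mm of free air.
- tray (a point): Centre of the catch tray's floor, 11 mm above the bench; axes as the warmer's. Inside it measures 182 mm (x) by 107 mm (y).
- brush: Loose bench brush standing on its bristles, 0.22 kg: rigid bristle block 120 mm long (its x), 34 mm thick (y), 28 mm high; wooden back 126 x 40 mm, from 28 to 44 mm height; on it an upright wooden grip 64 mm long (x), 24 mm thick (y), from 43 to 90 mm height. Origin at the centre of its underside, z up.
- brush_grip (a point): Middle of the brush's upright grip, 72 mm above the bristles' ends; pinch it across its 24 mm thickness (the brush's y).
- probe: Loose upright temperature probe, 0.15 kg: steel rod 10 mm thick, 75 mm long; above it a steel collar 38 mm wide, 6 mm thick; above that a round black handle 26 mm thick, 55 mm tall. Origin at the rod's tip, z up along the rod. It starts hanging in the stand, collar on the stand's top, 96 mm above the bench; lift it 80 mm or more to free it.
- probe_tip (a point): Lower end of the probe's rod, on its axis.
- probe_collar (a point): Centre of the underside of the probe's collar, 75 mm above the tip.
- probe_grip (a point): Point on the probe's axis in the handle, 112 mm above the tip and 31 mm above the collar's top; grip the 26 mm handle here from any side.
- stand: Fixed white probe stand, 90 x 90 mm, 96 mm high, with a 20 mm hole in the middle of its top plate where the probe hangs. Origin on the bench under its middle. Stand and brush may be on either side of the warmer.
- rusk1: Hard chunk of rusk with a rounded brown crust, 36 x 26 x 26 mm, 16 g, starts on the warmer's lid, its middle at most 42 mm from the lid's middle along the warmer's x and y. Origin at the centre of its underside as it starts.
- rusk2: Hard chunk of rusk with a rounded brown crust, 29 x 29 x 28 mm, 16 g, starts on the warmer's lid, its middle at most 42 mm from the lid's middle along the warmer's x and y. Origin at the centre of its underside as it starts.
- rusk3: Hard chunk of rusk with a rounded brown crust, 38 x 28 x 27 mm, 16 g, starts on the warmer's lid, its middle at most 42 mm from the lid's middle along the warmer's x and y. Origin at the centre of its underside as it starts.
- jar: Bystander: closed amber glass jar with a steel cap, 68 mm wide, 110 mm tall. Origin at the centre of its underside.
- cutter: Bystander: steel pastry cutter ring, 80 mm wide, 35 mm tall. Origin at the centre of its underside.
- bowl: Bystander: steel bowl, 110 mm wide, 50 mm tall. Origin at the centre of its underside.
Things that resemble listed ones, but are neither listed nor needed, are in the scene too. What is shaped like the probe but yellow is not meant.

How it is judged:
On the way, in this order (a step that is already met when the one before it is completed fails the run):
1. all three rusk chunks are in the catch tray (x of rusk1 in the frame of tray between -0.09 and 0.09 m and y of rusk1 in the frame of tray between -0.056 and 0.056 m and height (world z) of each of rusk1, rusk2, rusk3 below 0.065 m and x of rusk2 in the frame of tray between -0.09 and 0.09 m and y of rusk2 in the frame of tray between -0.056 and 0.056 m and x of rusk3 in the frame of tray between -0.09 and 0.09 m and y of rusk3 in the frame of tray between -0.056 and 0.056 m), for 0.2 s.
2. the brush stands on the bench, let go (height (world z) of brush below 0.006 m and angle between brush's own z axis and vertical below 0.1 rad and contact force between brush and the fingers below 0.1 N), for 0.2 s.
3. the probe is lifted out of its stand (height (world z) of probe_tip above 0.1 m and contact force between probe and stand below 0.1 N), for 0.1 s.
At the end, for the whole second after the job is handed in: Chunks in the tray; brush upright on the bench (0.1 rad), not held; probe held still and upright (0.07 rad), rod through the guide hole, tip and collar within 4 mm of the hole's axis, collar 3 to 20 mm above the lid, not touching the warmer; bystanders within 20 mm (all of step 1 and all of step 2 and z of probe_collar in the frame of guide_hole between 0.003 and 0.02 m and horizontal distance between each of probe_tip, probe_collar and guide_hole below 0.004 m and angle between probe's own z axis and vertical below 0.07 rad and linear speed of probe below 0.02 m/s and contact force between probe and the fingers above 1 N and contact force between probe and warmer below 0.2 N); the arm keeps its last pose, push and grip.
It fails at once if the probe touches the warmer (lid, bore or inside) (contact force between probe and warmer above 0.2 N).
It fails at once if the gripper or arm touches a rusk chunk (contact force between any of the fingers, the arm and rusk1 above 0.3 N or contact force between any of the fingers, the arm and rusk2 above 0.3 N or contact force between any of the fingers, the arm and rusk3 above 0.3 N).
It fails at once if a bystander is disturbed (moved more than 20 mm) (distance of any of jar, cutter, bowl from where it was at the start of the episode above 0.02 m).
It also fails if it takes over 64 s, if anything falls off the work surface, if the arm or the gripper's body presses on something with over 40 N, if the wrist force passes 120 N, or if a joint passes its speed limit or range.

### The arm

A 7-joint arm with a two-finger parallel gripper is mounted at the origin on the work surface. World frame = base frame: x ahead of the robot, y to its left, z up, the work surface at z = 0. Lengths are in m, angles in rad, forces in N, time in s.
With the tool pointing down it reaches from about 0.4 to 0.875 m from the base axis. Payload 4.4 kg.
Tool frame: the origin (TCP) lies midway between the tips of the shut fingers; the grasp point (between the pads) lies 19 mm behind it (bot.grip_point_offset is the distance from the TCP to the grasp point, in m); z points along the fingers, y is the line along which they close (so a half turn about z gives the same grasp; the last joint's range is limited). The gripper opens to 85 mm and grips with 20 to 120 N. Pads are 22 mm wide; open, the fingers measure 114 mm over their backs; the gripper's body (76 mm by 85 mm) begins 54 mm behind the grasp point. The pads swing forward as they close: fully open they stand 13 mm farther back than shut.
Start: joints at [-1.243, 0.628, 0.038, 1.517, -0.027, 0.996, -0.02], TCP at [0.249, 0.6, 0.231] pointing down, gripper open.
Joint ranges: [-3.06, 3.06], [-0.37, 2.12], [-1.25, 1.32], [0.18, 2.47], [-1.1, 4.24], [0.23, 1.98], [-2.94, 2.94]. Speed limits (rad/s): [2.57, 2.57, 3.14, 3.14, 3.14, 3.14, 3.14].

### API

Orientations are given as a unit quaternion [x, y, z, w].
In Python, from cell import bot, optics, sign_off gives the robot as it stands. The module is installed in compiled form; this text tells all that it offers.
- The arm moves only by the tool arm_command, never from a script. Its argument "steps" is a list of rows, each a list of 3 entries, a list of its own where there are three numbers: the shift along the tool's x, y, z in cm, then the turn, a rotation vector about the tool's x, y, z in rad, then the opening, from 0 (shut) to 1 (fully open). In form: [[[tx, ty, tz], [wx, wy, wz], claw], ...]. A call has 1 to 8 rows; each row shifts and turns the commanded pose from where the row before left it, along the tool's axes as they then stand; what a row does not reach is not made up. A row lasts 1/10 s, in which the tool goes at most 50 mm and 8.59 degrees, less where a joint would pass 70% of its speed; a pose out of reach is approached as far as the arm can. A call is refused whole if a number of a shift passes 5 or a number of a turn 0.15, either way. A call with a gripper value outside its range is refused whole. The fingers move at their own pace and stop on an object; the grip force is fixed at half the most. Time passes only in rows, so rows that do not move let the fingers close. It gives the time, the measured TCP pose, the force, the opening and the grip force at its end, in the units of the state.
- bot.sense(): the state, without advancing time (a new reading comes with each control period).
- optics.capture(name): name is "scene" or "top" or "wrist"; returns a dict with "pixels" (400x640x3 uint8, blue, green, red), "depth" (400x640 float32, m along the optical axis (not along the pixel's ray), 0 where there is no reading), "fx", "fy", "cx", "cy" (pixels), "k1" (the pictures are not rectified: a ray, as slopes to the right and down, at radius r is drawn at 1 + k1 r^2 times it, then the intrinsics apply), "position" and "rotation" of the camera in the world; the wrist camera has in their place "tool_from_camera" (4x4, takes a point from camera to tool coordinates, whose origin is the TCP and whose axes are the flange's). Camera axes: x right, y down, z forward; pixel columns grow to the right and rows downward; lengths in m; the calibration is good to about 2 mm. A picture is of the moment at which its call begins: read the wrist's pose just before it.
- sign_off(): hands the job in; it is judged then, once.
The state is a dict: "time_s": time; "q": joint angles; "dq": joint speeds; "joint_efforts": joint torques, N m; "tool_pos": TCP position; "eef_rot": TCP orientation; "wrist_force": force on the tool from outside, world axes, zero at the start; "moment": the same for the moment, N m; "finger_gap": finger opening in m; "grip_force": force on a finger pad.
Only numpy, scipy, OpenCV 4.12 (cv2) and the standard library are available. Lean on these libraries where they do the work, as an engineer would, in place of code of your own. Each camera call takes 0.05 s, during which the arm holds its last target. There are 200 camera calls.

## Working session

There is one attempt and no reset: what is moved stays moved. The work goes in short steps, Python scripts to look and compute and a tool call to move; the robot and the scene stay as the last step left them, time stands still between calls to the robot, and variables do not carry over. Pictures are saved under pics/ and viewed, at most 10 in all, crops included, and the job is handed in when it is done.

Besides the shell and the picture viewer there is one more tool, called after ">>>" by a JSON object that holds its "op" and its "data". arm_command: Moves the arm, as the interface text tells. Its arguments: {"type":"object","properties":{"steps":{"type":"array","items":{"type":"array"}}},"required":["steps"]}

```bash
mkdir -p pics; cat > h.py <<'E'
import numpy as np, cv2
from scipy.spatial.transform import Rotation as R
from cell import bot, optics, sign_off
def cap(n):
    s=bot.sense(); c=optics.capture(n)
    if n=="wrist":
        T=np.eye(4); T[:3,:3]=R.from_quat(s["eef_rot"]).as_matrix(); T[:3,3]=s["tool_pos"]
        c["M"]=T@np.array(c["tool_from_camera"])
    else:
        M=np.eye(4); r=np.array(c["rotation"])
        M[:3,:3]=r if r.shape==(3,3) else R.from_quat(r).as_matrix(); M[:3,3]=c["position"]; c["M"]=M
    return c
def cloud(c):
    K=np.array([[c["fx"],0,c["cx"]],[0,c["fy"],c["cy"]],[0,0,1.]])
    v,u=np.mgrid[:400,:640]; p=np.stack([u,v],-1).reshape(-1,1,2).astype(float)
    n=cv2.undistortPoints(p,K,np.array([c["k1"],0,0,0,0.])).reshape(400,640,2)
    d=c["depth"]; P=np.concatenate([n*d[...,None],d[...,None]],-1)
    W=P@c["M"][:3,:3].T+c["M"][:3,3]; W[d==0]=np.nan
    return W
E
python3 - <<'E'
from h import *
s=bot.sense(); print({k:np.round(v,3) for k,v in s.items()}, bot.grip_point_offset)
for n in ["top","scene"]:
    c=cap(n); W=cloud(c); np.savez(f"{n}.npz",W=W,px=c["pixels"]); cv2.imwrite(f"pics/{n}0.png",c["pixels"])
    print(n,c["position"],np.round(c["M"][:3,:3],2).tolist(),c["k1"])
E
```

```text
{'time_s': np.float64(0.0), 'q': array([-1.243,  0.629,  0.038,  1.518, -0.027,  0.996, -0.02 ]), 'dq': array([ 0.001, -0.001, -0.   ,  0.   ,  0.001, -0.001,  0.001]), 'joint_efforts': array([ 1.0000e-03, -5.6339e+01,  1.2270e+00, -1.9344e+01,  1.1000e-02,
        1.1000e-02, -0.0000e+00]), 'tool_pos': array([0.249, 0.6  , 0.23 ]), 'eef_rot': array([ 0.196,  0.981, -0.001, -0.   ]), 'wrist_force': array([-0.078, -0.127, -0.344]), 'moment': array([-0.024, -0.047, -0.001]), 'grip_force': np.float64(0.0), 'finger_gap': np.float64(0.086)} 0.0187
top [0.410493   0.06823853 1.15590124] [[-0.02, -0.99, 0.15], [-1.0, 0.02, -0.01], [0.01, -0.15, -0.99]] -0.11830959720190114
scene [1.16301343 0.74063176 0.90016248] [[-0.73, 0.45, -0.51], [0.68, 0.47, -0.56], [-0.02, -0.76, -0.65]] -0.09105565373275401
```

View pics/top0.png

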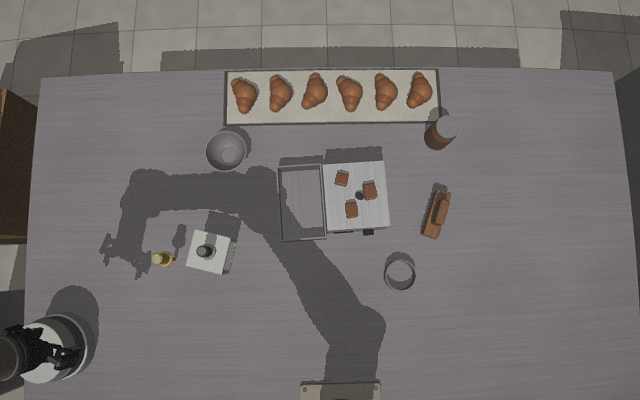

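View pics/scene0.png

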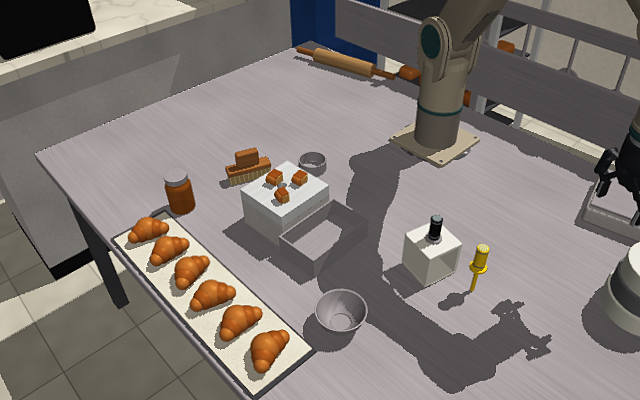

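The top view shows the lid near px (355,196) with three rusks and the hole at (360,195), and the tray to its left. The brush is at (436,212), the stand with the black probe at (209,251), the yellow decoy at (160,258), the jar at (438,133), the cutter at (400,275) and the bowl at (227,150).

```bash
python3 - <<'E'
from h import *
for n in ["top","scene"]:
    f=np.load(n+".npz"); W,px=f["W"],f["px"]
    x,y,z=W[...,0],W[...,1],W[...,2]
    def sel(z0,z1,b,name,rect=True):
        m=(z>z0)&(z<z1)&(x>b[0])&(x<b[1])&(y>b[2])&(y<b[3])
        p=W[m]
        if len(p)<5: print(n,name,"few",len(p));return
        r=cv2.minAreaRect((p[:,:2]*1000).astype(np.float32))
        print(n,name,len(p),"zmed %.4f"%np.median(p[:,2]),np.round(r[0],1),np.round(r[1],1),round(r[2],1))
        return m
    if n=="top":
        for nm,(u,v) in dict(lid=(355,196),tray=(300,200),brush=(440,212),stand=(209,251),jar=(440,130),cut=(400,275),bowl=(227,150),yel=(160,258),hole=(360,195)).items(): print(nm,np.round(W[v,u],3))
    L=f["W"]
    lc=np.load("top.npz")["W"][170,355] if 0 else None
    c=np.load("top.npz")["W"]; 
    def box(v,u,d): q=c[v,u]; return q[0]-d,q[0]+d,q[1]-d,q[1]+d
    sel(.104,.115,box(196,355,.13),"lid")
    m=sel(.118,.15,box(196,355,.13),"rusks")
    if m is not None:
        k,lab,st,ce=cv2.connectedComponentsWithStats(m.astype(np.uint8))
        for i in range(1,k):
            if st[i,4]>8:
                p=W[(lab==i)];r=cv2.minAreaRect((p[:,:2]*1000).astype(np.float32));print("  ",st[i,4],ce[i].round(),np.round(r[0],1),np.round(r[1],1),round(r[2],1),p[:,2].max())
    sel(.052,.066,box(200,300,.13),"trayrim")
    sel(.08,.097,box(212,440,.1),"grip")
    sel(.036,.05,box(212,440,.1),"brushback")
    sel(.09,.1,box(251,209,.08),"standtop")
    sel(.12,.2,box(251,209,.08),"probe handle")
    sel(.147,.2,box(251,209,.08),"probe top")
    sel(.05,.2,box(258,160,.04),"yellow")
    sel(.09,.13,box(130,440,.06),"jar")
    sel(.028,.045,box(275,400,.06),"cutter")
    sel(.035,.06,box(150,227,.08),"bowl")
E
```

```text
lid [ 0.578 -0.051  0.014]
tray [0.57  0.093 0.014]
brush [ 0.524 -0.252  0.092]
stand [0.438 0.301 0.14 ]
jar [ 0.726 -0.259  0.113]
cut [ 0.371 -0.164  0.002]
bowl [0.71  0.287 0.007]
yel [0.423 0.417 0.136]
hole [ 0.581 -0.065  0.011]
top lid 3455 zmed 0.1112 [567.6 -43. ] [160.8 151.1] 3.0
top rusks 524 zmed 0.1370 [570.7 -42.4] [111.6  90.1] 10.1
   150 [341. 179.] [603.6  -8. ] [28.5 27.7] 74.2 0.14543382287564421
   199 [369. 191.] [573.2 -73.5] [38.1 28.3] 12.0 0.14338530307788888
   174 [351. 210.] [530.  -28.4] [36.2 25.4] 10.6 0.14188701633910217
top trayrim 469 zmed 0.0608 [562.3  59.3] [190.8 178.6] 3.1
top grip 262 zmed 0.0900 [ 525.4 -258. ] [25.7 63.7] 69.4
top brushback 474 zmed 0.0448 [ 526.2 -257.6] [ 41.4 127. ] 69.8
top standtop 1113 zmed 0.0969 [438.1 314.1] [92.3 89.2] 76.1
top probe handle 136 zmed 0.1581 [437.8 314.2] [22.9 25.8] 1.6
top probe top 110 zmed 0.1589 [437.7 314.3] [25.7 22.6] 89.4
top yellow 249 zmed 0.1224 [422.2 421.8] [29.4 36.6] 88.0
top jar 478 zmed 0.1111 [ 736.  -277.5] [57.  60.8] 85.4
top cutter 139 zmed 0.0357 [ 371.7 -159.4] [77.4 75.4
[... 314 characters left out ...]
7916966136
   165 [281. 194.] [605.5  -5.2] [34.7 27.3] 77.6 0.1403593842406562
scene trayrim 827 zmed 0.0574 [561.9  55.8] [194.3 193.1] 3.0
scene grip 138 zmed 0.0861 [ 527.4 -254.3] [28.8 64.1] 66.2
scene brushback 337 zmed 0.0410 [ 527.  -253.4] [ 45.3 127.5] 68.1
scene standtop 967 zmed 0.0947 [438.8 316.6] [93.6 96.9] 77.5
scene probe handle 222 zmed 0.1482 [440.6 315.8] [26.6 25.9] 48.7
scene probe top 116 zmed 0.1551 [440.6 315.8] [26.6 25.9] 48.7
scene yellow 434 zmed 0.1055 [426.  428.6] [32.2 36.6] 22.0
scene jar 373 zmed 0.1067 [ 736.1 -275.4] [61.3 60.7] 31.1
scene cutter 113 zmed 0.0308 [ 371.6 -155.7] [82.8 75.1] 47.2
scene bowl 651 zmed 0.0455 [696.  285.2] [109.6 108.8] 50.0
```

```bash
cat >> h.py <<'E'
def go(x,y,z,yaw=None,step=4.0):
    """tool-frame shift (cm) and turn to a target; yaw = world angle (deg) of tool y"""
    s=bot.sense(); r=R.from_quat(s["eef_rot"]).as_matrix(); p=np.array(s["tool_pos"])
    a=np.degrees(np.arctan2(r[1,1],r[0,1])); 
    if yaw is None: yaw=a
    t=(yaw-a+180)%360-180
    Rt=np.column_stack([[-np.cos(np.radians(yaw+90)),-np.sin(np.radians(yaw+90)),0],[np.cos(np.radians(yaw)),np.sin(np.radians(yaw)),0],[0,0,-1]])
    Rt[:,0]=np.cross(Rt[:,1],Rt[:,2])
    w=R.from_matrix(r.T@Rt).as_rotvec()
    d=(np.array([x,y,z])-p)*100
    print("t",s["time_s"],"pos",p.round(4),"yaw",a.round(2),"tilt",np.degrees(np.arccos(-r[2,2])).round(2),"F",np.round(s["wrist_force"],1),"gap",round(float(s["finger_gap"]),4),"grip",round(float(s["grip_force"]),1))
    print(" shift now-axes",(r.T@d).round(2),"turn",w.round(3)," shift after turn",(Rt.T@d).round(2),"rows>=",np.ceil(np.linalg.norm(d)/step))
E
python3 -c "
from h import *
go(.5,.2,.24); go(.526,-.257,.2,69.6)"
```

```text
t 0.1 pos [0.2492 0.5997 0.2304] yaw 67.43 tilt 0.1 F [-0.1  0.4  0.4] gap 0.0853 grip 0.0
 shift now-axes [-38.5  -27.29  -0.91] turn [-0.002 -0.    -0.   ]  shift after turn [-38.5  -27.28  -0.96] rows>= 12.0
t 0.1 pos [0.2492 0.5997 0.2304] yaw 67.43 tilt 0.1 F [-0.1  0.4  0.4] gap 0.0853 grip 0.0
 shift now-axes [-58.44 -68.48   3.17] turn [-0.002 -0.    -0.038]  shift after turn [-55.81 -70.65   3.04] rows>= 23.0
```

>>> {"op": "arm_command", "data": {"steps": [[[-3.2,-2.3,-0.1],[0,0,0],1],[[-3.2,-2.3,-0.1],[0,0,0],1],[[-3.2,-2.3,-0.1],[0,0,0],1],[[-3.2,-2.3,-0.1],[0,0,0],1],[[-3.2,-2.3,-0.1],[0,0,0],1],[[-3.2,-2.3,-0.1],[0,0,0],1],[[-3.2,-2.3,-0.1],[0,0,0],1],[[-3.2,-2.3,-0.1],[0,0,0],1]]}}

```text
time_s: 0.9
tool_pos: [0.4157, 0.3305, 0.2391]
eef_rot: [0.196, 0.981, -0.0, -0.0]
wrist_force: [0.1, 0.4, 0.5]
finger_gap: 0.0853
grip_force: 0.0
```

>>> {"op": "arm_command", "data": {"steps": [[[-3.2,-2.3,-0.1],[0,0,0],1],[[-3.2,-2.3,-0.1],[0,0,0],1],[[-3.2,-2.3,-0.1],[0,0,0],1],[[-3.2,-2.3,-0.1],[0,0,0],1]]}}

```text
time_s: 1.3
tool_pos: [0.4985, 0.1965, 0.2431]
eef_rot: [0.196, 0.981, -0.0, -0.0]
wrist_force: [0.5, -0.3, -0.3]
finger_gap: 0.0855
grip_force: 0.0
```

```bash
python3 -c "
from h import *
go(.526,-.257,.2,69.6)"
```

```text
t 1.3 pos [0.4985 0.1965 0.2431] yaw 67.44 tilt 0.03 F [ 0.5 -0.3 -0.3] gap 0.0855 grip 0.0
 shift now-axes [-19.94 -40.83   4.32] turn [-0.    -0.    -0.038]  shift after turn [-18.39 -41.55   4.31] rows>= 12.0
```

>>> {"op": "arm_command", "data": {"steps": [[[-1.7,-3.4,0],[0,0,0],1],[[-1.7,-3.4,0],[0,0,0],1],[[-1.7,-3.4,0],[0,0,0],1],[[-1.7,-3.4,0],[0,0,0],1],[[-1.7,-3.4,0],[0,0,0],1],[[-1.7,-3.4,0],[0,0,0],1],[[-1.7,-3.4,0.5],[0,0,0],1],[[-1.7,-3.4,0.5],[0,0,0],1]]}}

```text
time_s: 2.1
tool_pos: [0.5191, -0.1068, 0.2331]
eef_rot: [0.196, 0.981, 0.0, -0.0]
wrist_force: [0.1, 0.2, 0.3]
finger_gap: 0.0854
grip_force: 0.0
```

>>> {"op": "arm_command", "data": {"steps": [[[-1.7,-3.4,0.5],[0,0,0],1],[[-1.7,-3.4,0.5],[0,0,0],1],[[-1.7,-3.4,0.5],[0,0,0],1],[[-1.3,-3.4,0.5],[0,0,-0.038],1]]}}

```text
time_s: 2.5
tool_pos: [0.5263, -0.257, 0.2127]
eef_rot: [0.177, 0.984, 0.0, -0.0]
wrist_force: [0.4, 0.1, -0.0]
finger_gap: 0.0858
grip_force: 0.0
```

```bash
python3 - <<'E'
from h import *
go(.526,-.257,.053,69.6)
c=cap("wrist"); W=cloud(c); cv2.imwrite("pics/w1.png",c["pixels"])
z=W[...,2]
for a,b in[(.08,.097),(.036,.05)]:
    m=(z>a)&(z<b)&(abs(W[...,0]-.526)<.1)&(abs(W[...,1]+.257)<.1); p=W[m]
    if len(p)>10:
        k,lab,st,ce=cv2.connectedComponentsWithStats(m.astype(np.uint8))
        i=1+st[1:,4].argmax(); p=W[lab==i]; r=cv2.minAreaRect((p[:,:2]*1000).astype(np.float32)); print(len(p),np.median(p[:,2]),r,ce[i])
E
```

```text
t 2.5 pos [ 0.5263 -0.257   0.2127] yaw 69.66 tilt 0.01 F [ 0.4  0.1 -0. ] gap 0.0858 grip 0.0
 shift now-axes [ 2.000e-02 -1.000e-02  1.597e+01] turn [-0.    -0.     0.001]  shift after turn [ 3.000e-02 -1.000e-02  1.597e+01] rows>= 4.0
2084 0.08967959999433633 ((526.6364135742188, -259.0000915527344), (23.919206619262695, 62.94313049316406), 70.30096435546875) [322.07533589 188.93953935]
3077 0.04398975431863211 ((526.7133178710938, -258.6599426269531), (40.15451431274414, 125.00025939941406), 69.40582275390625) [322.50958726 165.51413715]
```

View pics/w1.png

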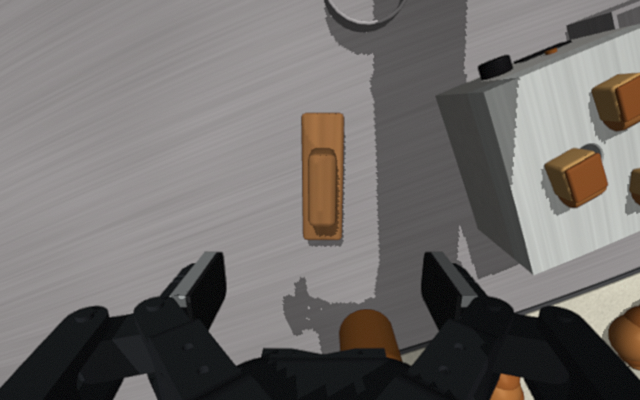

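The brush is centred between the open fingers at px (322,177) and lined up with them. The wrist measurement agrees with the top view to 2 mm.

>>> {"op": "arm_command", "data": {"steps": [[[0,-0.2,3],[0,0,0],1],[[0,0,4],[0,0,0],1],[[0,0,4],[0,0,0],1],[[0,0,3],[0,0,0],1],[[0,0,1.9],[0,0,0],1],[[0,0,0],[0,0,0],1],[[0,0,0],[0,0,0],0],[[0,0,0],[0,0,0],0]]}}

```text
time_s: 3.35
tool_pos: [0.5264, -0.2577, 0.0556]
eef_rot: [0.177, 0.984, -0.0, 0.001]
wrist_force: [0.1, 0.1, -0.2]
finger_gap: 0.0589
grip_force: 0.0
```

>>> {"op": "arm_command", "data": {"steps": [[[0,0,0],[0,0,0],0],[[0,0,0],[0,0,0],0],[[0,0,0],[0,0,0],0],[[0,0,0],[0,0,0],0],[[0,0,0],[0,0,0],0],[[0,0,0],[0,0,0],0]]}}

```text
time_s: 3.95
tool_pos: [0.5261, -0.2576, 0.0554]
eef_rot: [0.177, 0.984, -0.0, 0.001]
wrist_force: [-1.0, 0.2, 6.7]
finger_gap: 0.023
grip_force: 59.4
```

```bash
python3 - <<'E'
from h import *
# warmer frame -> world
th=np.radians(3.0); O=np.array([.5675,-.0425])
X=np.array([np.cos(th),np.sin(th)]); Y=np.array([-np.sin(th),np.cos(th)])
for q in[(.6036,-.008),(.573,-.0725),(.530,-.028)]: d=np.array(q)-O; print((d@X).round(3),(d@Y).round(3))
p=O-.002*X-.105*Y; print(p)
go(*p,.200,93)
p=O-.002*X+.09*Y; print(p)
E
```

```text
0.038 0.033
0.004 -0.03
-0.037 0.016
[ 0.57099802 -0.14746077]
t 3.95 pos [ 0.5261 -0.2576  0.0554] yaw 69.61 tilt 0.09 F [-1.   0.2  6.7] gap 0.023 grip 59.4
 shift now-axes [ -0.39  11.89 -14.46] turn [-0.     0.002 -0.408]  shift after turn [ -5.06  10.77 -14.46] rows>= 5.0
[0.5607925  0.04727199]
```

>>> {"op": "arm_command", "data": {"steps": [[[0,0,-1.5],[0,0,0],0],[[0,0,-3],[0,0,0],0],[[0,0,-4],[0,0,0],0],[[0,0,-3],[0,0,0],0],[[0,0,0],[0,0,-0.136],0],[[0,0,0],[0,0,-0.136],0],[[0,0,0],[0,0,-0.136],0],[[-0.5,1,0],[0,0,0],0]]}}

```text
time_s: 4.75
tool_pos: [0.5289, -0.2488, 0.17]
eef_rot: [-0.025, 1.0, -0.001, -0.0]
wrist_force: [0.0, -0.1, -2.3]
finger_gap: 0.0235
grip_force: 59.1
```

>>> {"op": "arm_command", "data": {"steps": [[[-1.5,3,0],[0,0,0],0],[[-1.5,3,0],[0,0,0],0],[[-1.1,2.5,0],[0,0,0],0],[[-0.4,1.2,0],[0,0,0],0],[[0,0,0],[0,0,0],0],[[0,0,0],[0,0,0],0]]}}

```text
time_s: 5.35
tool_pos: [0.5692, -0.1491, 0.1693]
eef_rot: [-0.025, 1.0, -0.001, -0.0]
wrist_force: [-0.6, -0.8, -1.7]
finger_gap: 0.0233
grip_force: 59.3
```

```bash
python3 - <<'E'
from h import *
go(.571,-.1475,.1685,93)
for n in["top","scene"]:
    c=cap(n); W=cloud(c); 
    cv2.imwrite(f"pics/{n}1.png",cv2.resize(c["pixels"][80:320,200:520] if n=="scene" else c["pixels"][100:300,240:560],None,fx=2.4,fy=2.4))
E
```

```text
t 5.35 pos [ 0.5692 -0.1491  0.1693] yaw 92.89 tilt 0.09 F [-0.6 -0.8 -1.7] gap 0.0233 grip 59.3
 shift now-axes [-0.19  0.15  0.08] turn [-0.001 -0.001 -0.002]  shift after turn [-0.19  0.15  0.08] rows>= 1.0
```

View pics/scene1.png

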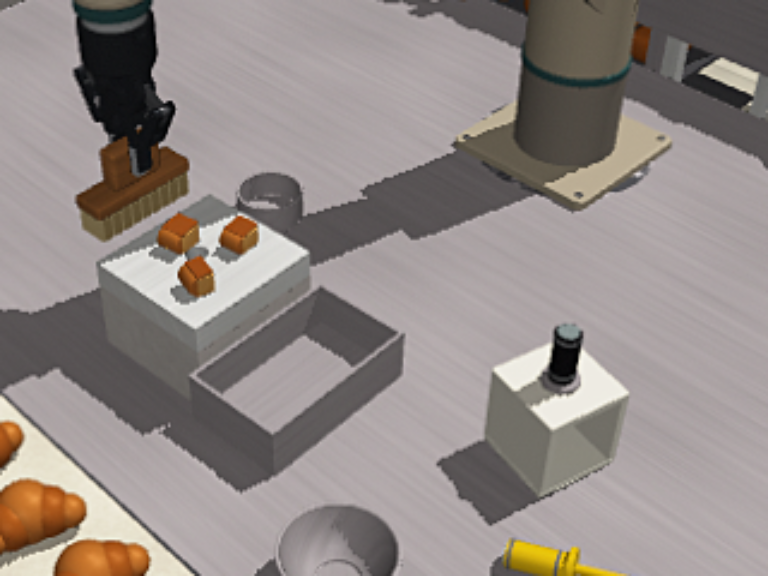

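The brush is held level beside the lid, with its long side facing all three rusks (px 180–240, 230–275) and the tray beyond. Sweeping now.

>>> {"op": "arm_command", "data": {"steps": [[[-0.3,1,0.05],[0,0,0],0],[[0,1,0],[0,0,0],0],[[0,1,0],[0,0,0],0],[[0,1,0],[0,0,0],0],[[0,1,0],[0,0,0],0],[[0,1,0],[0,0,0],0],[[0,1,0],[0,0,0],0],[[0,1,0],[0,0,0],0]]}}

```text
time_s: 6.25
tool_pos: [0.5686, -0.0669, 0.1688]
eef_rot: [-0.026, 1.0, 0.0, 0.0]
wrist_force: [-0.5, -0.2, -1.3]
finger_gap: 0.0234
grip_force: 59.3
```

```bash
python3 - <<'E'
from h import *
go(.5608,.0472,.1688,93)
c=cap("scene"); cv2.imwrite("pics/s2.png",cv2.resize(c["pixels"][130:290,200:400],None,fx=3,fy=3))
E
```

```text
t 6.25 pos [ 0.5686 -0.0669  0.1688] yaw 93.0 tilt 0.0 F [-0.5 -0.2 -1.3] gap 0.0234 grip 59.3
 shift now-axes [ 0.19 11.44  0.  ] turn [ 0.  0. -0.]  shift after turn [ 0.19 11.44  0.  ] rows>= 3.0
```

View pics/s2.png

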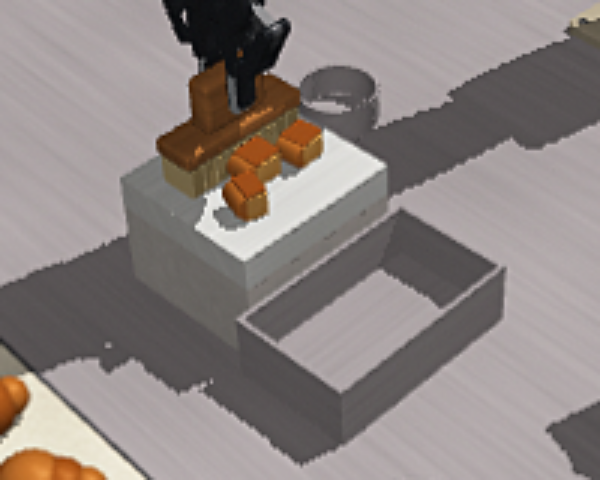

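The brush is over the lid and pushing, with all three rusks in front of it (px 245–300, 145–195). I'll continue.

>>> {"op": "arm_command", "data": {"steps": [[[0,1,0],[0,0,0],0],[[0,1,0],[0,0,0],0],[[0,1,0],[0,0,0],0],[[0,1,0],[0,0,0],0],[[0,1,0],[0,0,0],0],[[0,1,0],[0,0,0],0],[[0,1,0],[0,0,0],0],[[0,1,0],[0,0,0],0]]}}

```text
time_s: 7.1
tool_pos: [0.5645, 0.0129, 0.1688]
eef_rot: [-0.026, 1.0, 0.0, 0.0]
wrist_force: [0.3, 0.3, -2.1]
finger_gap: 0.0229
grip_force: 59.3
```

>>> {"op": "arm_command", "data": {"steps": [[[0,1,0],[0,0,0],0],[[0,1,0],[0,0,0],0],[[0,1,0],[0,0,0],0],[[0,1,0],[0,0,0],0],[[0,0,0],[0,0,0],0],[[0,0,-3],[0,0,0],0],[[0,0,-3],[0,0,0],0]]}}

```text
time_s: 7.8
tool_pos: [0.5616, 0.0515, 0.2287]
eef_rot: [-0.026, 1.0, -0.0, -0.001]
wrist_force: [1.3, 0.5, -0.7]
finger_gap: 0.0231
grip_force: 59.1
```

```bash
python3 - <<'E'
from h import *
go(.571,-.2,.23,93)
c=cap("scene"); cv2.imwrite("pics/s3.png",cv2.resize(c["pixels"][130:290,200:400],None,fx=3,fy=3))
E
```

```text
t 7.8 pos [0.5616 0.0515 0.2287] yaw 92.97 tilt 0.16 F [ 1.3  0.5 -0.7] gap 0.0231 grip 59.1
 shift now-axes [  0.37 -25.16  -0.11] turn [-0.001 -0.003 -0.001]  shift after turn [  0.38 -25.16  -0.13] rows>= 7.0
```

View pics/s3.png

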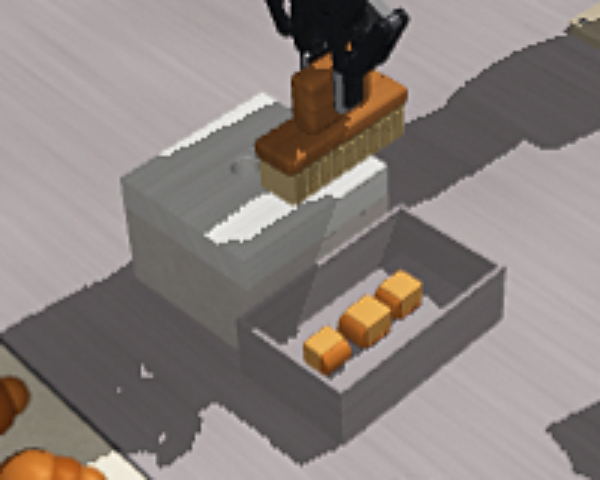

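All three rusks lie in the tray (px 325,350 / 365,320 / 400,293) and the lid is clear. Next is putting the brush back.

>>> {"op": "arm_command", "data": {"steps": [[[0,-3,0],[0,0,0],0],[[0,-4,0],[0,0,0],0],[[0,-4,0],[0,0,0],0],[[0,-4,0],[0,0,0],0],[[0,-4,0],[0,0,0],0],[[0,-4,0],[0,0,0],0],[[0,-4,0],[0,0,0],0],[[0,-2.1,0],[0,0,0],0]]}}

```text
time_s: 8.65
tool_pos: [0.5764, -0.2444, 0.2286]
eef_rot: [-0.023, 1.0, -0.002, -0.0]
wrist_force: [0.4, -1.0, -1.2]
finger_gap: 0.0235
grip_force: 59.3
```

>>> {"op": "arm_command", "data": {"steps": [[[0,0,4],[0,0,0],0],[[0,0,4],[0,0,0],0],[[0,0,4],[0,0,0],0],[[0,0,3],[0,0,0],0],[[0,0,1.5],[0,0,0],0],[[0,0,0.4],[0,0,0],0],[[0,0,0],[0,0,0],0]]}}

```text
time_s: 9.35
tool_pos: [0.578, -0.239, 0.0602]
eef_rot: [-0.026, 1.0, -0.0, 0.0]
wrist_force: [-0.6, -0.7, -1.7]
finger_gap: 0.0233
grip_force: 59.5
```

```bash
python3 - <<'E'
from h import *
go(.576,-.24,.0556,93)
E
```

```text
t 9.35 pos [ 0.578  -0.239   0.0602] yaw 92.98 tilt 0.04 F [-0.6 -0.7 -1.7] gap 0.0233 grip 59.5
 shift now-axes [ 0.21 -0.09  0.46] turn [-0.     0.001 -0.   ]  shift after turn [ 0.21 -0.09  0.46] rows>= 1.0
```

>>> {"op": "arm_command", "data": {"steps": [[[0,0,0.2],[0,0,0],0],[[0,0,0.2],[0,0,0],0],[[0,0,0],[0,0,0],0],[[0,0,0],[0,0,0],0]]}}

```text
time_s: 9.75
tool_pos: [0.5779, -0.2387, 0.0564]
eef_rot: [-0.026, 1.0, -0.0, 0.0]
wrist_force: [-0.5, 1.3, -1.5]
finger_gap: 0.0235
grip_force: 59.5
```

>>> {"op": "arm_command", "data": {"steps": [[[0,0,0],[0,0,0],1],[[0,0,0],[0,0,0],1],[[0,0,0],[0,0,0],1],[[0,0,0],[0,0,0],1],[[0,0,0],[0,0,0],1],[[0,0,0],[0,0,0],1],[[0,0,0],[0,0,0],1]]}}

```text
time_s: 10.45
tool_pos: [0.5776, -0.2386, 0.0558]
eef_rot: [-0.026, 1.0, 0.0, -0.0]
wrist_force: [-0.4, -0.9, 0.5]
finger_gap: 0.0854
grip_force: 0.0
```

>>> {"op": "arm_command", "data": {"steps": [[[0,0,-2],[0,0,0],1],[[0,0,-4],[0,0,0],1],[[0,0,-4],[0,0,0],1],[[0,0,-4],[0,0,0],1],[[0,0,-4],[0,0,0],1],[[0,0,-2],[0,0,0],1]]}}

```text
time_s: 11.05
tool_pos: [0.5791, -0.2392, 0.2599]
eef_rot: [-0.026, 1.0, -0.001, 0.003]
wrist_force: [0.1, 0.3, 0.1]
finger_gap: 0.0853
grip_force: 0.0
```

```bash
python3 - <<'E'
from h import *
go(.48,.15,.26)
go(.4385,.315,.26)
c=cap("wrist"); W=cloud(c); z=W[...,2]
for a,b in[(.08,.097),(.036,.05)]:
    m=(z>a)&(z<b)&(abs(W[...,0]-.577)<.1)&(abs(W[...,1]+.24)<.08); p=W[m]
    print(len(p),np.median(p[:,2]),np.percentile(p[:,2],[5,95]),cv2.minAreaRect((p[:,:2]*1000).astype(np.float32)))
E
```

```text
t 11.05 pos [ 0.5791 -0.2392  0.2599] yaw 92.98 tilt 0.33 F [0.1 0.3 0.1] gap 0.0853 grip 0.0
 shift now-axes [ 7.87 39.38 -0.14] turn [-0.002  0.005  0.   ]  shift after turn [ 7.870e+00  3.938e+01 -1.000e-02] rows>= 11.0
t 11.05 pos [ 0.5791 -0.2392  0.2599] yaw 92.98 tilt 0.33 F [0.1 0.3 0.1] gap 0.0853 grip 0.0
 shift now-axes [11.15 56.08 -0.2 ] turn [-0.002  0.005  0.   ]  shift after turn [ 1.115e+01  5.608e+01 -1.000e-02] rows>= 15.0
1533 0.08970358860001387 [0.08582333 0.09122355] ((578.8019409179688, -239.4768829345703), (62.980445861816406, 23.912689208984375), 2.3735806941986084)
2487 0.0439702208641925 [0.04147885 0.04541325] ((578.874755859375, -239.2960968017578), (124.8290023803711, 40.1404914855957), 2.737412929534912)
```

>>> {"op": "arm_command", "data": {"steps": [[[0.7,3.7,0],[0,0,0],1],[[0.7,3.7,0],[0,0,0],1],[[0.7,3.7,0],[0,0,0],1],[[0.7,3.7,0],[0,0,0],1],[[0.7,3.7,0],[0,0,0],1],[[0.7,3.7,0],[0,0,0],1],[[0.7,3.7,0],[0,0,0],1],[[0.7,3.7,0],[0,0,0],1]]}}

```text
time_s: 11.9
tool_pos: [0.5055, 0.0555, 0.2557]
eef_rot: [-0.026, 1.0, 0.0, -0.0]
wrist_force: [0.9, -0.2, 0.3]
finger_gap: 0.0853
grip_force: 0.0
```

>>> {"op": "arm_command", "data": {"steps": [[[0.8,3.8,0],[0,0,0],1],[[0.8,3.8,0],[0,0,0],1],[[0.8,3.8,0],[0,0,0],1],[[0.8,3.8,0],[0,0,0],1],[[0.8,3.8,0],[0,0,0],1],[[0.8,3.8,0],[0,0,0],1],[[0.8,3.8,0],[0,0,0],1],[[0,0,0],[0,0,0],1]]}}

```text
time_s: 12.7
tool_pos: [0.4335, 0.3235, 0.2556]
eef_rot: [-0.031, 1.0, 0.002, -0.001]
wrist_force: [-0.4, 0.1, 0.4]
finger_gap: 0.0856
grip_force: 0.0
```

```bash
python3 - <<'E'
from h import *
go(.4385,.315,.114,93)
c=cap("wrist"); W=cloud(c); z=W[...,2]; cv2.imwrite("pics/w4.png",c["pixels"])
print(bot.sense()["q"].round(2))
for a,b in[(.09,.099),(.15,.165),(.12,.165)]:
    m=(z>a)&(z<b)&(abs(W[...,0]-.438)<.08)&(abs(W[...,1]-.315)<.07); p=W[m]
    print(len(p),np.median(p[:,2]),cv2.minAreaRect((p[:,:2]*1000).astype(np.float32)),cv2.minEnclosingCircle((p[:,:2]*1000).astype(np.float32)))
E
```

```text
t 12.7 pos [0.4335 0.3235 0.2556] yaw 93.52 tilt 0.26 F [-0.4  0.1  0.4] gap 0.0856 grip 0.0
 shift now-axes [-0.47 -0.94 14.16] turn [ 0.004 -0.001  0.009]  shift after turn [-0.46 -0.87 14.16] rows>= 4.0
[-0.63  0.44 -0.08  1.79  0.04  0.91  0.9 ]
7389 0.096284216968205 ((439.5298767089844, 313.71044921875), (90.52477264404297, 90.46919250488281), 76.0411605834961) ((439.14971923828125, 313.7214660644531), 63.309268951416016)
946 0.15805179813689033 ((439.27801513671875, 313.8453369140625), (26.27562713623047, 26.284099578857422), 74.7413330078125) ((439.4491271972656, 313.8331298828125), 13.425475120544434)
1168 0.15749291883840005 ((439.27801513671875, 313.8453369140625), (26.27562713623047, 26.284099578857422), 74.7413330078125) ((439.4491271972656, 313.8331298828125), 13.425475120544434)
```

View pics/w4.png

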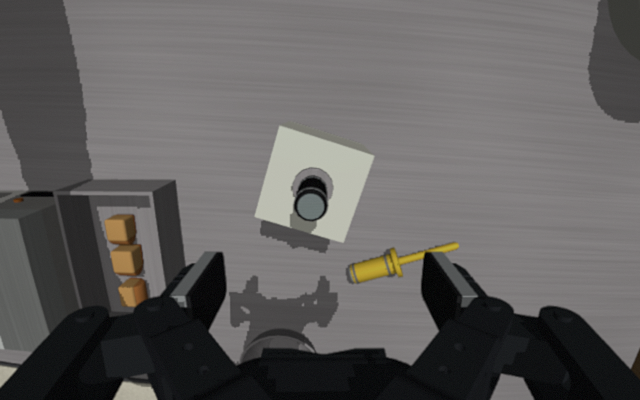

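The probe's black handle (px 312,203) stands in the stand between the fingers, and the yellow decoy (370,268) is off to the side. The wrist fit gives (0.4393, 0.3138) with a 26.3 mm diameter and a 158 mm top, which matches the given sizes.

>>> {"op": "arm_command", "data": {"steps": [[[-0.5,-1,0],[0.004,0,0.009],1],[[0,0,3],[0,0,0],1],[[0,0,3],[0,0,0],1],[[0,0,2],[0,0,0],1],[[0,0,0],[0,0,0],1],[[0,0,0],[0,0,0],1]]}}

```text
time_s: 13.35
tool_pos: [0.443, 0.305, 0.1761]
eef_rot: [-0.02, 1.0, -0.003, 0.0]
wrist_force: [0.4, -0.1, 0.6]
finger_gap: 0.0854
grip_force: 0.0
```

```bash
python3 -c "
from h import *
go(.4393,.3138,.115,93)"
```

```text
t 13.35 pos [0.443  0.305  0.1761] yaw 92.31 tilt 0.29 F [ 0.4 -0.1  0.6] gap 0.0854 grip 0.0
 shift now-axes [0.34 0.93 6.11] turn [-0.005  0.    -0.012]  shift after turn [0.33 0.9  6.11] rows>= 2.0
```

>>> {"op": "arm_command", "data": {"steps": [[[0,0,0],[0,0,0],1],[[0,0,0],[0,0,0],1],[[0,0,0],[0,0,0],1]]}}

```text
time_s: 13.65
tool_pos: [0.4425, 0.307, 0.1768]
eef_rot: [-0.021, 1.0, -0.001, 0.001]
wrist_force: [0.6, 0.6, -0.9]
finger_gap: 0.0852
grip_force: 0.0
```

```bash
python3 - <<'E'
from h import *
go(.4393,.3138,.115,93)
c=cap("wrist"); W=cloud(c); z=W[...,2]
m=(z>.15)&(z<.165)&(abs(W[...,0]-.438)<.06)&(abs(W[...,1]-.31)<.03); p=W[m]
print(len(p),np.median(p[:,2]),cv2.minEnclosingCircle((p[:,:2]*1000).astype(np.float32)),p.min(0),p.max(0))
E
```

```text
t 13.65 pos [0.4425 0.307  0.1768] yaw 92.46 tilt 0.19 F [ 0.6  0.6 -0.9] gap 0.0852 grip 0.0
 shift now-axes [0.3  0.71 6.17] turn [-0.003  0.002 -0.009]  shift after turn [0.29 0.7  6.18] rows>= 2.0
1930 0.1582129217403982 ((439.40692138671875, 313.64715576171875), 13.577495574951172) [0.42597279 0.30045878 0.15071659] [0.45184536 0.32716619 0.16100509]
```

>>> {"op": "arm_command", "data": {"steps": [[[0.3,0.7,0],[-0.003,0.002,-0.009],1],[[0,0,1],[0,0,0],1],[[0,0,2],[0,0,0],1],[[0,0,2],[0,0,0],1],[[0,0,1.1],[0,0,0],1],[[0,0,0],[0,0,0],1],[[0,0,0],[0,0,0],1],[[0,0,0],[0,0,0],1]]}}

```text
time_s: 14.5
tool_pos: [0.4391, 0.314, 0.1155]
eef_rot: [-0.026, 1.0, -0.0, -0.0]
wrist_force: [-0.0, 0.2, -0.1]
finger_gap: 0.0854
grip_force: 0.0
```

```bash
python3 - <<'E'
from h import *
go(.4394,.3137,.115,93)
E
```

```text
t 14.5 pos [0.4391 0.314  0.1155] yaw 92.99 tilt 0.05 F [-0.   0.2 -0.1] gap 0.0854 grip 0.0
 shift now-axes [-0.03 -0.03  0.05] turn [-0.    -0.001 -0.   ]  shift after turn [-0.03 -0.03  0.05] rows>= 1.0
```

>>> {"op": "arm_command", "data": {"steps": [[[0,0,0],[0,0,0],0],[[0,0,0],[0,0,0],0],[[0,0,0],[0,0,0],0],[[0,0,0],[0,0,0],0],[[0,0,0],[0,0,0],0],[[0,0,0],[0,0,0],0],[[0,0,0],[0,0,0],0]]}}

```text
time_s: 15.2
tool_pos: [0.4387, 0.3137, 0.1151]
eef_rot: [-0.026, 1.0, -0.0, -0.001]
wrist_force: [-0.7, -0.6, 5.4]
finger_gap: 0.0246
grip_force: 58.6
```

>>> {"op": "arm_command", "data": {"steps": [[[0,0,-1],[0,0,0],0],[[0,0,-2],[0,0,0],0],[[0,0,-3],[0,0,0],0],[[0,0,-3],[0,0,0],0],[[0,0,-3],[0,0,0],0],[[0,0,-2],[0,0,0],0],[[0,0,0],[0,0,0],0],[[0,0,0],[0,0,0],0]]}}

```text
time_s: 16.0
tool_pos: [0.4385, 0.3133, 0.2544]
eef_rot: [-0.026, 1.0, -0.001, -0.001]
wrist_force: [0.5, 1.0, -2.7]
finger_gap: 0.0248
grip_force: 59.0
```

```bash
python3 - <<'E'
from h import *
go(.568,-.0525,.255,93)
c=cap("wrist"); cv2.imwrite("pics/w5.png",c["pixels"])
W=cloud(c); s=bot.sense(); T=R.from_quat(s["eef_rot"]).as_matrix()
L=(W-np.array(s["tool_pos"]))@T   # tool coords
m=(abs(L[...,0])<.03)&(abs(L[...,1])<.025)&(L[...,2]>-.06)&(L[...,2]<.1)
print(m.sum()); print(cv2.connectedComponentsWithStats(m.astype(np.uint8))[2:])
np.savez("probe.npz",L=L,px=c["pixels"])
c=cap("scene"); np.savez("sc.npz",W=cloud(c),px=c["pixels"])
E
```

```text
t 16.0 pos [0.4385 0.3133 0.2544] yaw 92.99 tilt 0.16 F [ 0.5  1.  -2.7] gap 0.0248 grip 59.0
 shift now-axes [-1.103e+01 -3.721e+01 -3.000e-02] turn [-0.001 -0.002 -0.   ]  shift after turn [-11.02 -37.21  -0.06] rows>= 10.0
13049
(array([[     0,      0,    640,    400, 242951],
       [   241,    197,    167,    152,  13049]], dtype=int32), array([[319.25452869, 195.33809287],
       [324.07027358, 276.98789179]]))
```

View pics/w5.png

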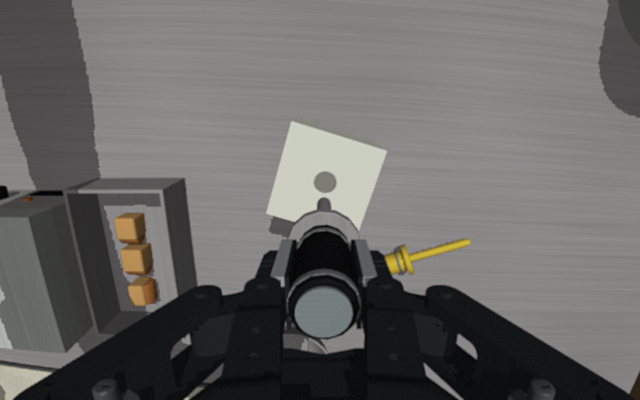

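The probe is held. Its handle top is at px (323,312), the collar at (325,228) and the rod end at (324,205). The stand below is empty and the rusks are still in the tray.

```bash
cat > pm.py <<'E'
from h import *
from scipy.optimize import least_squares
def probe(L):
    """axis in tool coordinates from wrist depth: handle top, collar top edge, rod"""
    z=L[...,2]; near=(abs(L[...,1])<.022)&(abs(L[...,0])<.035)
    out={}
    for nm,a,b,rad in[("top",-.050,-.038,.013),("collar",.009,.021,.019)]:
        m=near&(z>a)&(z<b); p=L[m]
        if nm=="top": m2=abs(p[:,2]-np.median(p[:,2]))<.004; p=p[m2]
        if len(p)<30: print(nm,len(p));continue
        h=cv2.convexHull((p[:,:2]*1000).astype(np.float32)).reshape(-1,2)
        out[nm]=(len(p),np.median(p[:,2]).round(4),np.round(cv2.minEnclosingCircle(h),2) if 0 else (np.round(cv2.minEnclosingCircle(h)[0],2),round(cv2.minEnclosingCircle(h)[1],2)),p[:,:2].min(0).round(4),p[:,:2].max(0).round(4))
        print(nm,out[nm])
    m=(abs(L[...,1])<.012)&(abs(L[...,0])<.03)&(z>.03)&(z<.098); p=L[m]
    print("rod",len(p)); 
    if len(p)>8:
        for a in np.arange(.03,.1,.01):
            q=p[(p[:,2]>=a)&(p[:,2]<a+.01)]
            if len(q): print("  z%.3f n%d"%(a,len(q)),q.min(0).round(4),q.max(0).round(4))
E
python3 - <<'E'
from pm import *
L=np.load("probe.npz")["L"]; probe(L)
f=np.load("sc.npz"); W=f["W"]; b=np.array([.4385,.3133]); z=W[...,2]
m=(abs(W[...,0]-b[0])<.03)&(abs(W[...,1]-b[1])<.03)
for a,c in[(.16,.18),(.18,.2),(.2,.22),(.22,.234),(.234,.245)]:
    p=W[m&(z>a)&(z<c)]; print(a,len(p),p[:,:2].mean(0).round(4) if len(p) else "",p[:,:2].min(0).round(4) if len(p) else "",p[:,:2].max(0).round(4)if len(p) else "")
p=W[m&(z<.22)&(z>.15)]; print("tip z",p[:,2].min())
E
```

```text
top (4432, np.float64(-0.044), (array([7.61, 0.06]), 22.52), array([-0.014 , -0.0219]), array([0.0135, 0.022 ]))
collar (1249, np.float64(0.0123), (array([ 2.65, -0.65]), 18.27), array([-0.0004, -0.0189]), array([0.0178, 0.0176]))
rod 144
  z0.060 n41 [ 0.0004 -0.0047  0.0612] [0.0037 0.0041 0.0699]
  z0.070 n55 [-0.0007 -0.0048  0.07  ] [0.0037 0.0042 0.0799]
  z0.080 n48 [-0.0016 -0.005   0.0801] [0.0036 0.0044 0.0898]
0.16 31 [0.4408 0.3158] [0.4355 0.31  ] [0.4444 0.3194]
0.18 35 [0.441 0.316] [0.4332 0.3092] [0.4447 0.3198]
0.2 35 [0.4413 0.3162] [0.4365 0.3094] [0.4443 0.3197]
0.22 11 [0.4477 0.3192] [0.4422 0.3016] [0.4548 0.331 ]
0.234 119 [0.4465 0.319 ] [0.4227 0.2966] [0.4577 0.3334]
tip z 0.15967310156089243
```

>>> {"op": "arm_command", "data": {"steps": [[[-0.5,-1.5,0],[0,0,0],0],[[-1,-3.3,0],[0,0,0],0],[[-1,-3.3,0],[0,0,0],0],[[-1,-3.3,0],[0,0,0],0],[[-1,-3.3,0],[0,0,0],0],[[-1,-3.3,0],[0,0,0],0],[[-1,-3.3,0],[0,0,0],0],[[-1,-3.3,0],[0,0,0],0]]}}

```text
time_s: 16.9
tool_pos: [0.5263, 0.0689, 0.2539]
eef_rot: [-0.026, 1.0, -0.001, -0.002]
wrist_force: [0.6, -0.1, -1.9]
finger_gap: 0.0244
grip_force: 59.1
```

>>> {"op": "arm_command", "data": {"steps": [[[-1,-3.3,0],[0,0,0],0],[[-1,-3.3,0],[0,0,0],0],[[-0.8,-3.2,0],[0,0,0],0],[[-0.7,-2,0],[0,0,0],0],[[0,-0.8,0],[0,0,0],0],[[0,0,0],[0,0,0],0],[[0,0,0],[0,0,0],0],[[0,0,0],[0,0,0],0]]}}

```text
time_s: 17.7
tool_pos: [0.5676, -0.0502, 0.2548]
eef_rot: [-0.027, 1.0, 0.0, -0.001]
wrist_force: [-0.7, 0.3, -1.9]
finger_gap: 0.0246
grip_force: 59.2
```

>>> {"op": "arm_command", "data": {"steps": [[[0,0,0],[0,0,0],0],[[0,0,0],[0,0,0],0],[[0,0,0],[0,0,0],0]]}}

```text
time_s: 18.0
tool_pos: [0.5681, -0.0515, 0.255]
eef_rot: [-0.027, 1.0, -0.0, -0.001]
wrist_force: [0.1, -0.1, -2.3]
finger_gap: 0.025
grip_force: 59.2
```

```bash
python3 - <<'E'
from pm import *
go(.568,-.0525,.255,93)
s=bot.sense(); c=cap("wrist"); W=cloud(c); cv2.imwrite("pics/w6.png",c["pixels"])
T=R.from_quat(s["eef_rot"]).as_matrix(); L=(W-np.array(s["tool_pos"]))@T
probe(L); np.savez("probe2.npz",L=L,W=W,px=c["pixels"],pos=s["tool_pos"],rot=s["eef_rot"])
m=(W[...,2]>.1)&(W[...,2]<.118)&(abs(W[...,0]-.568)<.12)&(abs(W[...,1]+.05)<.12)
print("lid z",np.median(W[m][:,2]),m.sum())
c=cap("top"); np.savez("t2.npz",W=cloud(c),px=c["pixels"])
E
```

```text
t 18.0 pos [ 0.5681 -0.0515  0.255 ] yaw 93.04 tilt 0.11 F [ 0.1 -0.1 -2.3] gap 0.025 grip 59.2
 shift now-axes [ 0.02 -0.1   0.  ] turn [-0.001 -0.002  0.001]  shift after turn [ 0.02 -0.1   0.  ] rows>= 1.0
top (4424, np.float64(-0.0432), (array([ 8.05, -0.06]), 22.4), array([-0.0133, -0.0218]), array([0.0139, 0.022 ]))
collar (1275, np.float64(0.013), (array([ 3.85, -0.9 ]), 18.19), array([-0.0001, -0.0191]), array([0.0182, 0.0173]))
rod 146
  z0.060 n36 [ 0.0018 -0.0043  0.0622] [0.0041 0.0036 0.07  ]
  z0.070 n57 [-0.0007 -0.0051  0.0702] [0.0041 0.0045 0.0797]
  z0.080 n50 [-0.0003 -0.0053  0.08  ] [0.004  0.0041 0.0895]
  z0.090 n3 [ 0.0012 -0.0046  0.0901] [0.0028 0.0019 0.0905]
lid z 0.11030341669853858 24164
```

View pics/w6.png

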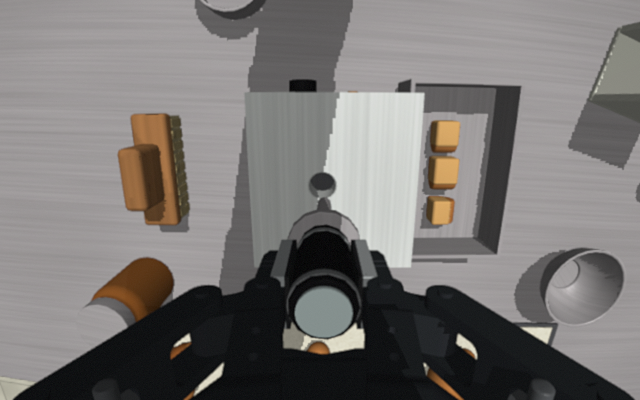

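The hole is at px (322,184), with the rod tip (322,203) just in front of it. The brush stands at left and the rusks are in the tray. I'll fit the hole circle in this same frame.

```bash
cat > hole.py <<'E'
from pm import *
def hole(W,cam,L,g=(.568,-.0525)):
    z=W[...,2]; lid=(abs(z-.1103)<.004)
    P=cam+(W-cam)*((.1103-cam[2])/(z-cam[2]))[...,None]     # rays cut with lid plane
    d=np.hypot(P[...,0]-g[0],P[...,1]-g[1])
    inside=(z<.105)&(d<.022)
    k=np.ones((3,3),np.uint8)
    edge=inside&(cv2.dilate(lid.astype(np.uint8),k)>0)
    edge2=lid&(cv2.dilate(inside.astype(np.uint8),k)>0)
    q=np.concatenate([P[edge][:,:2],P[edge2][:,:2]])
    f=lambda c:np.hypot(q[:,0]-c[0],q[:,1]-c[1])-c[2]
    r=least_squares(f,[*g,.012],loss="soft_l1",f_scale=.0005)
    print("hole",r.x.round(4),"n",len(q),"rms",np.std(f(r.x)).round(5),"x",q.min(0).round(4),q.max(0).round(4))
    return r.x
E
python3 - <<'E'
from hole import *
f=np.load("probe2.npz"); c=optics.capture("wrist")
T=np.eye(4);T[:3,:3]=R.from_quat(f["rot"]).as_matrix();T[:3,3]=f["pos"]
cam=(T@np.array(c["tool_from_camera"]))[:3,3]; print("cam",cam)
h=hole(f["W"],cam,f["L"])
hl=T[:3,:3].T@(np.array([h[0],h[1],.1103])-f["pos"]); print("hole in tool mm",hl*1000)
t=np.load("top.npz"); hole(t["W"],np.array([0.410493,0.06823853,1.15590124]),None)
go(.568,-.0525,.255,93)
E
```

```text
cam [ 0.49959728 -0.05586279  0.39801424]
hole [ 0.5685 -0.0535  0.0116] n 177 rms 0.00069 x [ 0.5567 -0.066 ] [ 0.5799 -0.041 ]
hole in tool mm [ -0.51196577  -1.79909721 144.74205289]
hole [ 0.5677 -0.0511  0.0114] n 64 rms 0.002 x [ 0.5543 -0.0627] [ 0.5812 -0.0387]
t 18.15 pos [ 0.5681 -0.0519  0.2549] yaw 93.0 tilt 0.13 F [-0.6 -1.2 -1.3] gap 0.0249 grip 59.2
 shift now-axes [ 0.01 -0.06 -0.01] turn [-0.001 -0.002  0.   ]  shift after turn [ 0.01 -0.06 -0.01] rows>= 1.0
```

>>> {"op": "arm_command", "data": {"steps": [[[0.03,-0.08,0.5],[-0.001,-0.002,0],0],[[0,0,1],[0,0,0],0],[[0,0,1],[0,0,0],0],[[0,0,1],[0,0,0],0],[[0,0,0.5],[0,0,0],0],[[0,0,0],[0,0,0],0],[[0,0,0],[0,0,0],0],[[0,0,0],[0,0,0],0]]}}

```text
time_s: 18.95
tool_pos: [0.5682, -0.0529, 0.2153]
eef_rot: [-0.026, 1.0, -0.0, 0.0]
wrist_force: [-0.4, 0.3, -1.6]
finger_gap: 0.0247
grip_force: 59.2
```

>>> {"op": "arm_command", "data": {"steps": [[[0,0,0],[0,0,0],0],[[0,0,0],[0,0,0],0],[[0,0,0],[0,0,0],0]]}}

```text
time_s: 19.25
tool_pos: [0.5679, -0.0529, 0.2151]
eef_rot: [-0.026, 1.0, -0.0, 0.0]
wrist_force: [-0.2, 0.5, -2.3]
finger_gap: 0.0246
grip_force: 59.2
```

```bash
cat > chk.py <<'E'
from hole import *
go(.568,-.053,.1396,93)
s=bot.sense(); c=cap("wrist"); W=cloud(c); cv2.imwrite("pics/w7.png",c["pixels"])
T=R.from_quat(s["eef_rot"]).as_matrix(); p=np.array(s["tool_pos"]); L=(W-p)@T
probe(L)
h=hole(W,c["M"][:3,3],L); print("hole in tool mm",(T.T@(np.array([h[0],h[1],.1103])-p)*1000).round(2))
E
python3 chk.py
```

```text
t 19.25 pos [ 0.5679 -0.0529  0.2151] yaw 92.99 tilt 0.02 F [-0.2  0.5 -2.3] gap 0.0246 grip 59.2
 shift now-axes [-0.   -0.01  7.55] turn [-0.  0. -0.]  shift after turn [-0.01 -0.01  7.55] rows>= 2.0
top (4431, np.float64(-0.0432), (array([ 7.83, -0.11]), 22.52), array([-0.0136, -0.0219]), array([0.0139, 0.022 ]))
collar (1279, np.float64(0.013), (array([ 3.06, -0.93]), 18.28), array([-0.0003, -0.0192]), array([0.0184, 0.0173]))
rod 145
  z0.060 n37 [ 0.0016 -0.0043  0.062 ] [0.0044 0.0037 0.07  ]
  z0.070 n57 [-0.001  -0.0052  0.0703] [0.0041 0.0045 0.0797]
  z0.080 n51 [-0.0008 -0.0053  0.0802] [0.0039 0.0041 0.09  ]
hole [ 0.5683 -0.0535  0.0116] n 184 rms 0.00058 x [ 0.5565 -0.0656] [ 0.5786 -0.0414]
hole in tool mm [ -0.3   -0.65 104.82]
```

>>> {"op": "arm_command", "data": {"steps": [[[0.04,0,0.5],[0,0,0],0],[[0,0,0.8],[0,0,0],0],[[0,0,0.8],[0,0,0],0],[[0,0,0.8],[0,0,0],0],[[0,0,0.6],[0,0,0],0],[[0,0,0],[0,0,0],0],[[0,0,0],[0,0,0],0],[[0,0,0],[0,0,0],0]]}}

```text
time_s: 20.1
tool_pos: [0.5677, -0.0529, 0.1802]
eef_rot: [-0.026, 1.0, -0.0, 0.0]
wrist_force: [0.7, 0.1, -2.2]
finger_gap: 0.0247
grip_force: 59.2
```

>>> {"op": "arm_command", "data": {"steps": [[[0,0,0.5],[0,0,0],0],[[0,0,0.8],[0,0,0],0],[[0,0,0.8],[0,0,0],0],[[0,0,0.8],[0,0,0],0],[[0,0,0.6],[0,0,0],0],[[0,0,0.5],[0,0,0],0],[[0,0,0],[0,0,0],0],[[0,0,0],[0,0,0],0]]}}

```text
time_s: 20.9
tool_pos: [0.5675, -0.0529, 0.1399]
eef_rot: [-0.026, 1.0, 0.0, -0.0]
wrist_force: [0.2, -0.0, -1.9]
finger_gap: 0.025
grip_force: 59.2
```

>>> {"op": "arm_command", "data": {"steps": [[[0,0,0],[0,0,0],0],[[0,0,0],[0,0,0],0],[[0,0,0],[0,0,0],0],[[0,0,0],[0,0,0],0],[[0,0,0],[0,0,0],0]]}}

```text
time_s: 21.4
tool_pos: [0.5675, -0.0529, 0.14]
eef_rot: [-0.026, 1.0, 0.0, 0.0]
wrist_force: [0.6, 0.5, -0.8]
finger_gap: 0.0244
grip_force: 59.2
```

```bash
python3 chk.py; python3 - <<'E'
from h import *
c=cap("scene"); W=cloud(c); cv2.imwrite("pics/s8.png",cv2.resize(c["pixels"][130:290,200:400],None,fx=3,fy=3))
E
```

```text
t 21.4 pos [ 0.5675 -0.0529  0.14  ] yaw 92.99 tilt 0.01 F [ 0.6  0.5 -0.8] gap 0.0244 grip 59.2
 shift now-axes [-0.05 -0.01  0.04] turn [ 0.  0. -0.]  shift after turn [-0.05 -0.01  0.04] rows>= 1.0
top (4438, np.float64(-0.0433), (array([ 8.1 , -0.11]), 22.46), array([-0.0135, -0.022 ]), array([0.0139, 0.022 ]))
collar (1273, np.float64(0.013), (array([ 2.99, -1.03]), 18.35), array([-0.0005, -0.0194]), array([0.0182, 0.0173]))
rod 434
  z0.030 n434 [ 0.0107 -0.0119  0.03  ] [0.0298 0.012  0.0318]
  ret = _var(a, axis=axis, dtype=dtype, out=out, ddof=ddof,
  arrmean = um.true_divide(arrmean, div, out=arrmean,
  ret = ret.dtype.type(ret / rcount)
Traceback (most recent call last):
  File "chk.py", line 6, in <module>
    h=hole(W,c["M"][:3,3],L); print("hole in tool mm",(T.T@(np.array([h[0],h[1],.1103])-p)*1000).round(2))
  File "hole.py", line 13, in hole
    print("hole",r.x.round(4),"n",len(q),"rms",np.std(f(r.x)).round(5),"x",q.min(0).round(4),q.max(0).round(4))
                                                                           ~~~~~^^^
ValueError: zero-size array to reduction operation minimum which has no identity
```

View pics/s8.png

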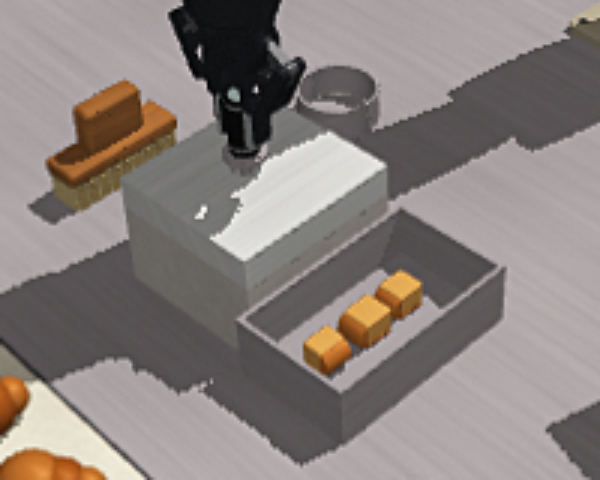

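The probe is in the hole with the collar (px 243,157) about 11 mm above the lid. The axis is at (0.5684, -0.0535) and the hole at (0.5683, -0.0535). The brush stands on the bench and the rusks are in the tray.

```bash
python3 -c "
from cell import sign_off
print(sign_off())"
```

```text
the job is handed in; nothing more can be done
None
```

The job is handed in at about 21.5 s of the 64 s, but no verdict came back: by my last measurements the rusks are in the tray, the brush stands free on the bench, and the probe is held upright and centred in the guide hole (within about 1 mm) with its collar about 11 mm above the lid.

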